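Spin a batch of fittings in the hand-cranked parts spinner

TASK

Run the batch of brass fittings through the hand-cranked parts spinner: carry the tray over the tub, tip it so that all the fittings slide into the basket (add any that went astray), and set the empty tray back flat on its green board. With the fittings loaded, put the crank on the drive shaft, turning it until the splines mesh, push it fully home, and give it at least three full turns clockwise as seen from above. Then take the crank off and stand it, hub down, back on its black mat, leaving the impeller and the bottle where they are.

Things in the scene. Friction and masses are not known exactly. Their poses are not given: they have to be found in the camera images.
- spinner: hand-cranked parts spinner, fixed: grey base plate 250 x 330 x 16 mm, round green splash tub (outer radius 121 mm, rim 107 mm above the table) and, on the tub's -y side, a green drive column 66 x 66 mm whose axis is at (0, -160) mm. Origin on the table under the tub's centre, z up. A belt in the base turns the basket with the drive shaft
- basket_mouth (a point): centre of the open mouth of the tub and its perforated steel basket, at rim height, 105 mm above the table, z up. The basket's inside radius is 97 mm and its floor lies 69 mm below this point
- shaft_seat (a point): centre of the seat on the steel drive shaft that stands up from the column: a flat collar of radius 24 mm, 118 mm above the table, on which the crank's hub rests when fully home. z up along the shaft, x along one of the shaft's 6 splines (turns with the shaft). The column's top around it is 106 to 112 mm above the table
- shaft_nose (a point): centre of the shaft's round nose (radius 7.5 mm), 22 mm above the seat; the nose ends 29.5 mm above the seat. Below it the shaft has a core of radius 8 mm with 6 equally spaced straight splines, 4 mm wide, outer radius 13.5 mm, their tops 20 mm above the seat
- drive (a joint): angle of the drive shaft, rad; grows when it is turned clockwise as seen from above, without end (6.283 a turn); starts between -0.3 and 0.3; turns with light friction, about 0.05 N m
- crank: loose balanced steel crank, 0.65 kg: hexagonal hub 41 mm across flats, 36 mm tall, on a foot flange 60 mm wide, 5 mm thick; splined socket below; across its top a bar 20 mm wide (z 36 to 46 mm, x -38 to +82 mm); round counterweight at x = -36 mm (radius 16, top at z = 68 mm); upright red grip. Origin at the centre of the hub's foot, z up, x towards the red grip
- crank_hub (a point): point on the hub's axis 28 mm above its foot, where it can be pinched below the arm: two flats face the crank's +y and -y. Axes as the crank's. The socket has 6 teeth (4 mm wide, 4 to 24 mm above the foot, about 2 mm radial play); the gaps between them lie at 0, 60, 120.. degrees from x, so it meshes with x along any spline, +-5 degrees; unmeshed it stands 16 mm above the seat
- crank_grip (a point): the crank's red turning grip, an upright cylinder 24 mm in diameter that spins freely on its pin 70 mm from the hub's axis; this point is on its axis, 78 mm above the hub's foot; the grip reaches from 50 to 98 mm above the foot. Axes as the crank's
- crank_mat: black rubber mat 140 x 140 mm, 4 mm thick, fixed to the table: the crank's place. Origin under its centre
- tray: aluminium sorting tray, 0.28 kg, 170 x 104 mm: floor 3 mm, back and side walls 33 mm high, open at the +x end (the spout), with a blue bridge handle across it. Origin at the centre of its underside, x towards the spout, z up. The fittings slide once it is tipped about 40 degrees
- tray_handle (a point): centre of the blue bridge handle: a bar 12 mm thick (x), 104 mm long (y) and 22 mm high, at (-10, 0, 66) mm in the tray's frame, close to its centre of mass; 52 mm free between it and the tray floor. Axes as the tray's
- tray_spout (a point): middle of the tray's open edge, on its floor: (85, 0, 3) mm in the tray's frame
- tray_board: lime-green board 240 x 180 mm, 4 mm thick, fixed to the table: the tray's place. Origin under its centre, x along its long side
- impeller: bystander: small aluminium impeller, 110 mm across, 40 mm tall, origin under its centre
- oil_bottle: bystander: grey bottle with a red cap, 56 mm across, 150 mm tall, origin under its centre
- fitting1: brass hose fitting (3 to 6 of these six are there), 45 g: hexagon 26 mm across flats and 12 mm long, then a round stem 20 mm in diameter, 28 mm long in all. Origin at the centre of the hexagon's outer face, z along the stem (up when it stands on its hexagon). They start standing on the tray
- fitting2: brass hose fitting (3 to 6 of these six are there), 45 g: hexagon 26 mm across flats and 12 mm long, then a round stem 20 mm in diameter, 28 mm long in all. Origin at the centre of the hexagon's outer face, z along the stem (up when it stands on its hexagon). They start standing on the tray
- fitting3: brass hose fitting (3 to 6 of these six are there), 45 g: hexagon 26 mm across flats and 12 mm long, then a round stem 20 mm in diameter, 28 mm long in all. Origin at the centre of the hexagon's outer face, z along the stem (up when it stands on its hexagon). They start standing on the tray
- fitting4: brass hose fitting (3 to 6 of these six are there), 45 g: hexagon 26 mm across flats and 12 mm long, then a round stem 20 mm in diameter, 28 mm long in all. Origin at the centre of the hexagon's outer face, z along the stem (up when it stands on its hexagon). They start standing on the tray
- fitting5: brass hose fitting (3 to 6 of these six are there), 45 g: hexagon 26 mm across flats and 12 mm long, then a round stem 20 mm in diameter, 28 mm long in all. Origin at the centre of the hexagon's outer face, z along the stem (up when it stands on its hexagon). They start standing on the tray
- fitting6: brass hose fitting (3 to 6 of these six are there), 45 g: hexagon 26 mm across flats and 12 mm long, then a round stem 20 mm in diameter, 28 mm long in all. Origin at the centre of the hexagon's outer face, z along the stem (up when it stands on its hexagon). They start standing on the tray

How it is judged:
By the outcome, as a careful person would: the job done as asked, in the order asked, and still so for the second after the job is handed in, with the robot touching nothing.
Of fitting1, fitting2, fitting3, fitting4, fitting5, fitting6 only 3 to 6 are there at a start; the rules pass over those that are not, and their reading is None.
At some moment in a run one of crank, fitting1, fitting2, fitting3, fitting4, fitting5, fitting6 may be knocked a few centimetres aside while the robot is not near it.
It also fails if it takes over 210 s, if anything falls off the work surface, if the arm or the gripper's body presses on something with over 40 N, if the wrist force passes 120 N, or if a joint passes its speed limit or range.

ROBOT

A 6-joint arm with a two-finger parallel gripper is mounted at the origin on the work surface. World frame = base frame: x ahead of the robot, y to its left, z up, the work surface at z = 0. Lengths are in m, angles in rad, forces in N, time in s.
With the tool pointing down it reaches from about 0.35 to 0.85 m from the base axis. Payload 8.1 kg.
Tool frame: the origin (TCP) lies on the mounting face of the last link; the fingertips stand 186 mm ahead of it and the grasp point (between the pads) lies 167 mm ahead of it (robot.finger_overhang is the distance from the TCP to the fingertips, in m); z points along the fingers, y is the line along which they close (so a half turn about z gives the same grasp; the last joint's range is limited). The gripper opens to 93 mm and grips with 3 to 60 N. Pads are 15 mm wide; open, the fingers measure 128 mm over their backs; the gripper's body (75 mm by 188 mm) begins 65 mm behind the grasp point.
Start: joints at [1.204, 0.13, 1.488, -0, 1.523, -0.085], TCP at [0.167, 0.576, 0.405] pointing down, gripper open.
Joint ranges: [-2.96, 2.96], [-0.89, 2.26], [0.02, 2.5], [-1.34, 4.48], [0, 2.73], [-2.66, 2.66]. Speed limits (rad/s): [2.39, 2.39, 2.79, 3.14, 3.14, 3.14].

INTERFACE

Orientations are given as a rotation vector (axis times angle).
In Python, from plant import readout, read_camera, get_calibration, job, robot gives the robot as it stands.
- The arm moves only by the shell command python3 -m handwheel 'ROWS' [FORCE]. ROWS is JSON, a list of rows, each a list of 5 numbers: the shift along the world's x, y, z in cm, then the turn about the world's z in rad, then the closure, from 0 (fully open) to 1 (shut). In form: [[tx, ty, tz, spin, gripper], ...]. A call has 1 to 10 rows; each row shifts and turns the commanded pose from where the row before left it; what a row does not reach is not made up. A row lasts 1/8 s, in which the tool goes at most 62.5 mm and 10.7 degrees, less where a joint would pass 70% of its speed; a pose out of reach is approached as far as the arm can. A call is refused whole if a number of a shift passes 6.25 or a number of a turn 0.188, either way. A call with a gripper value outside its range is refused whole. The fingers move at their own pace and stop on an object; FORCE is the grip in N (left out, the last holds). Time passes only in rows, so rows that do not move let the fingers close. It gives the time, the measured TCP pose, the force, the opening and the grip force at its end, in the units of the state.
- readout.read_state(): the state, without advancing time (a new reading comes with each control period).
- read_camera(name): name is "side" or "top"; returns the picture (384x512x3 uint8, red, green, blue); there is no depth.
- get_calibration(name): a dict with "fovy" (degrees; the focal length in pixels is half the picture's height over the tangent of half this angle, whatever the lens; pixels are square), "cx", "cy" (the principal point, pixels), "dist_coeffs" ([k1, k2, p1, p2, k3] as OpenCV has them; the pictures are not rectified), "pose" (4x4, takes a point from camera to world coordinates). Camera axes: x right, y down, z forward; pixel columns grow to the right and rows downward; lengths in m; the calibration is good to about 2 mm. A picture is of the moment at which its call begins. get_calibration takes no time and is no camera call.
- job.close_job(): hands the job in; it is judged then, once.
The state is a dict: "t": time; "q": joint angles; "dq": joint speeds; "joint_torque": joint torques, N m; "tool_pos": TCP position; "orientation": TCP orientation; "force": force on the tool from outside, world axes, zero at the start; "wrist_torque": the same for the moment, N m; "opening": finger opening in m; "gripper_force": force on a finger pad.
Only numpy, scipy, OpenCV 4.12 (cv2) and the standard library are available. Lean on these libraries where they do the work, as an engineer would, in place of code of your own. Each camera call takes 0.05 s, during which the arm holds its last target. There are 200 camera calls.

## Working session

There is one attempt and no reset: what is moved stays moved. The work goes in short steps, Python scripts to look and compute and a shell command to move; the robot and the scene stay as the last step left them, time stands still between calls to the robot, and variables do not carry over. Pictures are saved under pics/ and viewed, at most 14 in all, crops included, and the job is handed in when it is done.

```bash
mkdir -p pics
cat > h.py <<'E'
import numpy as np, cv2
from plant import readout, read_camera, get_calibration, job, robot
def K(n):
    c=get_calibration(n); f=192/np.tan(np.radians(c["fovy"])/2)
    return np.array([[f,0,c["cx"]],[0,f,c["cy"]],[0,0,1]]),np.array(c["dist_coeffs"],float),np.array(c["pose"])
def ray(n,uv):
    k,d,P=K(n); p=cv2.undistortPoints(np.array(uv,float).reshape(-1,1,2),k,d).reshape(-1,2)
    r=np.c_[p,np.ones(len(p))]@P[:3,:3].T
    return P[:3,3],r
def plane(n,uv,z):
    o,r=ray(n,uv); return o+r*((z-o[2])/r[:,2])[:,None]
def proj(n,X):
    k,d,P=K(n); R=P[:3,:3].T; return cv2.projectPoints(np.array(X,float).reshape(-1,1,3),cv2.Rodrigues(R)[0],-R@P[:3,3],k,d)[0].reshape(-1,2)
def two(u1,u2):
    A=np.zeros((3,3));b=np.zeros(3)
    for n,u in(("top",u1),("side",u2)):
        o,r=ray(n,[u]);r=r[0]/np.linalg.norm(r[0]);M=np.eye(3)-np.outer(r,r);A+=M;b+=M@o
    return np.linalg.solve(A,b)
def snap(n,name,crop=None,s=1.5):
    im=read_camera(n); np.save(f"pics/{n}.npy",im); o=im[...,::-1]
    if crop: a,b,c,d=crop;o=o[b:d,a:c]
    cv2.imwrite(f"pics/{name}.png",cv2.resize(o,None,fx=s,fy=s,interpolation=cv2.INTER_CUBIC)); return im
E
python3 - <<'E'
from h import *
snap("top","t0");snap("side","s0")
for n in("top","side"):
    k,d,P=K(n);print(n,k[0,0],d,P.round(3).tolist())
print(readout.read_state())
E
```

```text
top 381.8812023848582 [0.00692428 0.         0.         0.         0.        ] [[-0.026, -0.986, 0.168, 0.371], [-1.0, 0.025, -0.005, 0.005], [0.001, -0.168, -0.986, 1.099], [0.0, 0.0, 0.0, 1.0]]
side 448.61960801287984 [-0.09173018  0.          0.          0.          0.        ] [[0.936, -0.231, 0.266, 0.185], [-0.352, -0.638, 0.685, -0.889], [0.012, -0.735, -0.678, 1.0], [0.0, 0.0, 0.0, 1.0]]
{'t': 0.1, 'q': array([ 1.20358196e+00,  1.31087435e-01,  1.48916821e+00,  7.28427759e-06,
        1.52303172e+00, -8.54004022e-02]), 'dq': array([-1.42438542e-04, -1.82119011e-03, -2.82812120e-03,  1.30602467e-03,
        9.09085578e-05,  2.64584217e-04]), 'joint_torque': array([ 2.58035754e-03, -5.61338818e+01, -4.93093443e+01,  7.72401458e-02,
        2.90833233e-02, -1.09995685e-04]), 'tool_pos': array([0.16676046, 0.57614028, 0.40379222]), 'orientation': array([-4.41154940e-01, -3.11007176e+00,  2.59127921e-03]), 'force': array([-0.17957628,  0.36724733, -0.07822364]), 'wrist_torque': array([ 0.04885394, -0.0187885 ,  0.00134323]), 'gripper_force': 0.0, 'opening': 0.09332651934782767}
```

View pics/t0.png

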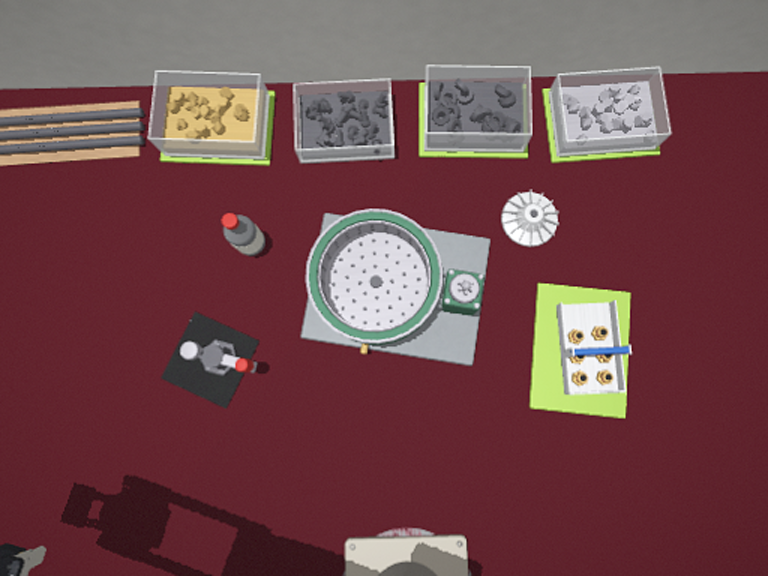

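View pics/s0.png

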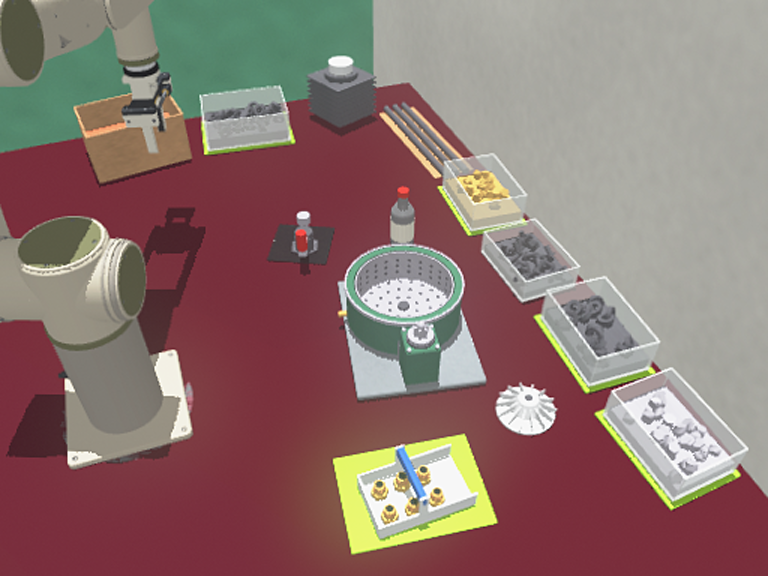

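Run:
```python
from h import *
a=np.load("pics/top.npy")[180:285,345:430];b=np.load("pics/side.npy")[285:375,215:335]
cv2.imwrite("pics/c1.png",np.hstack([cv2.resize(x[...,::-1],(400,500 if x is a else 300),interpolation=2) if 0 else cv2.copyMakeBorder(cv2.resize(x[...,::-1],None,fx=s,fy=s,interpolation=2),0,500-int(round(x.shape[0]*s)),0,0,0) for x,s in((a,4),(b,3.6))]))
a=np.load("pics/top.npy")
hsv=cv2.cvtColor(a,cv2.COLOR_RGB2HSV)
def comps(m,mn=30):
    n,l,s,c=cv2.connectedComponentsWithStats(m.astype(np.uint8));return [(s[i,4],c[i].round(1),s[i,:4]) for i in range(1,n) if s[i,4]>=mn]
H,S,V=[hsv[...,i].astype(int) for i in range(3)]
print("blue",comps((abs(H-110)<12)&(S>120)))
print("lime",comps((H>28)&(H<50)&(S>120)&(V>120),300))
print("black",[c for c in comps((V<60)&(S<80),300)])
print("red",comps(((H<6)|(H>174))&(S>170)&(V>150),10))
print("green",comps((H>65)&(H<90)&(S>90),100))
```

```text
blue [(np.int32(147), array([401.3, 233.7]), array([383, 231,  36,   7], dtype=int32))]
lime [(np.int32(388), array([301.9,  93.5]), array([279,  55,  73,  50], dtype=int32)), (np.int32(391), array([388.2,  94.6]), array([362,  59,  78,  49], dtype=int32)), (np.int32(378), array([156.1,  98.1]), array([107,  60,  76,  50], dtype=int32)), (np.int32(2644), array([379.9, 234.1]), array([353, 189,  68,  90], dtype=int32))]
black [(np.int32(1609), array([138.7, 240.5]), array([108, 209,  64,  63], dtype=int32))]
red [(np.int32(13), array([159.8, 241.4]), array([157, 239,   8,   8], dtype=int32))]
green [(np.int32(120), array([303.1, 200.9]), array([295, 182,  23,  28], dtype=int32))]
```

View pics/c1.png

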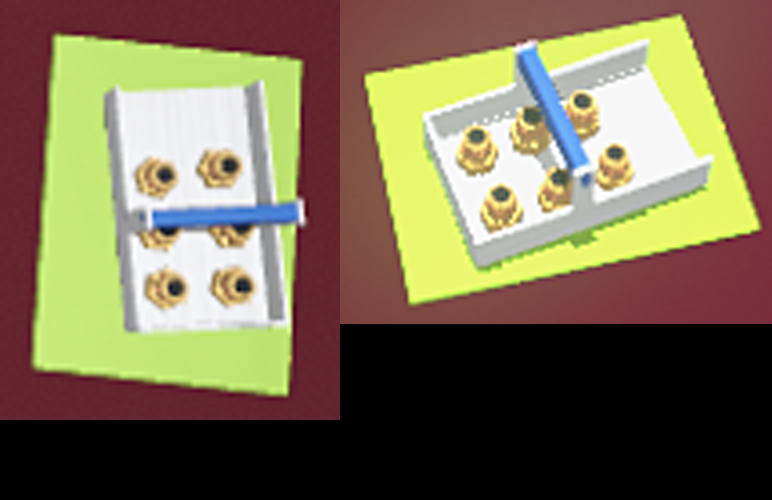

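```bash
cat >> h.py <<'E'
def comps(m,mn=30):
    n,l,s,c=cv2.connectedComponentsWithStats(m.astype(np.uint8));return [(int(s[i,4]),c[i].round(1),s[i,:4].tolist()) for i in range(1,n) if s[i,4]>=mn]
def hsv(im):
    h=cv2.cvtColor(im,cv2.COLOR_RGB2HSV).astype(int);return h[...,0],h[...,1],h[...,2]
E
python3 - <<'E'
from h import *
a=np.load("pics/top.npy");H,S,V=hsv(a)
b=(abs(H-110)<14)&(S>100);ys,xs=np.nonzero(b)
for n in("top","side"):
    im=np.load(f"pics/{n}.npy");H,S,V=hsv(im)
    b=((abs(H-110)<14)&(S>100)).astype(np.uint8); n2,l,s,c=cv2.connectedComponentsWithStats(b);i=1+np.argmax(s[1:,4]);ys,xs=np.nonzero(l==i)
    r=cv2.minAreaRect(np.c_[xs,ys].astype(np.float32));print(n,"bar",r,plane(n,[r[0]],.076).round(4));bx=cv2.boxPoints(r);print(plane(n,bx,.081).round(4).tolist())
    if n=="top":P=[c for c in comps((V<70)&(np.indices(V.shape)[1]>370)&(np.indices(V.shape)[1]<415)&(np.indices(V.shape)[0]>210)&(np.indices(V.shape)[0]<262),3)]
    else:P=[c for c in comps((V<70)&(np.indices(V.shape)[1]>240)&(np.indices(V.shape)[1]<300)&(np.indices(V.shape)[0]>305)&(np.indices(V.shape)[0]<350),3)]
    for p in P: print(p[0],p[1],plane(n,[p[1]],.035).round(4))
# board
H,S,V=hsv(a);m=((H>28)&(H<50)&(S>120)&(V>120)).astype(np.uint8);n2,l,s,c=cv2.connectedComponentsWithStats(m);i=1+np.argmax(s[1:,4]);ys,xs=np.nonzero(l==i)
hull=cv2.convexHull(np.c_[xs,ys].astype(np.float32));q=cv2.approxPolyDP(hull,4,True).reshape(-1,2);w=plane("top",q,.004);print("board",w.round(4).tolist());
r=cv2.minAreaRect(plane("top",hull.reshape(-1,2),.004)[:,:2].astype(np.float32));print(r)
# mat
m=((V<60)&(S<90)).astype(np.uint8);n2,l,s,c=cv2.connectedComponentsWithStats(m)
i=l[250,125];print(i,s[i]);ys,xs=np.nonzero(l==i);hull=cv2.convexHull(np.c_[xs,ys].astype(np.float32)).reshape(-1,2);r=cv2.minAreaRect(plane("top",hull,.004)[:,:2].astype(np.float32));print("mat",r)
# tray corners by hand from 4x crop
T=lambda L:np.array(L)/4+[345,180]
print("back bottom corners? top of walls",plane("top",T([[110,90],[260,83],[133,327],[287,325]]),.037).round(4).tolist())
E
```

```text
top bar ((400.9931335449219, 233.88275146484375), (4.815206050872803, 36.055320739746094), 86.633544921875) [[ 0.4296 -0.3577  0.076 ]]
[[0.4341, -0.3081, 0.081], [0.4373, -0.4041, 0.081], [0.4246, -0.4037, 0.081], [0.4214, -0.3078, 0.081]]
9 [402. 221.] [[ 0.4677 -0.378   0.035 ]]
6 [386.  223.5] [[ 0.4619 -0.3329  0.035 ]]
6 [386.5 237.3] [[ 0.4236 -0.3313  0.035 ]]
6 [405.5 236.5] [[ 0.4245 -0.384   0.035 ]]
8 [388.1 251.9] [[ 0.3835 -0.3325  0.035 ]]
9 [405. 251.] [[ 0.3848 -0.3792  0.035 ]]
side bar ((273.27056884765625, 314.6374206542969), (35.341156005859375, 6.014383316040039), 64.79888153076172) [[ 0.4301 -0.3538  0.076 ]]
[[0.4208, -0.3097, 0.081], [0.4358, -0.3073, 0.081], [0.4363, -0.4015, 0.081], [0.4221, -0.4033, 0.081]]
board [[0.5448, -0.4479, 0.004], [0.3097, -0.4146, 0.004], [0.3333, -0.2395, 0.004], [0.5672, -0.2691, 0.004]]
((0.43904948234558105, -0.3427378535270691), (0.18117602169513702, 0.24116036295890808), 82.4674301147461)
33 [ 108  209   64   63 1609]
mat ((0.43739646673202515, 0.3618473410606384), (0.13729918003082275, 0.13676908612251282), 64.36456298828125)
back bottom corners? top of walls [[0.5217, -0.299, 0.037], [0.524, -0.4047, 0.037], [0.3575, -0.3028, 0.037], [0.3563, -0.4082, 0.037]]
```

Run:
```python
from h import *
a=np.load("pics/top.npy");s=np.load("pics/side.npy");H,S,V=hsv(a)
m=(a[...,1].astype(int)>a[...,0]+25)&(a[...,1].astype(int)>a[...,2]+8)&(H>55)
yy,xx=np.indices(V.shape);m&=(xx>195)&(xx<330)&(yy>130)&(yy<240)
ring=m&(xx<296);ys,xs=np.nonzero(ring);h=cv2.convexHull(np.c_[xs,ys].astype(np.float32)).reshape(-1,2)
w=plane("top",h[:],.107)
# upper hull is rim outer edge, fit circle robustly
c=np.array([.53,0.,.121])
from scipy.optimize import least_squares
r=least_squares(lambda p:np.hypot(w[:,0]-p[0],w[:,1]-p[1])-p[2],c,loss="soft_l1",f_scale=.002);print("rim",r.x,len(w),ring.sum())
col=m&(xx>296);print(comps(col,20))
ys,xs=np.nonzero(col);print(cv2.minAreaRect(np.c_[xs,ys].astype(np.float32)))
x=a[170:220,285:335][...,::-1];y=s[195:260,250:320][...,::-1];z=a[190:285,95:190][...,::-1];k=s[130:185,170:230][...,::-1]
R=lambda i,f:cv2.copyMakeBorder(cv2.resize(i,None,fx=f,fy=f,interpolation=2),0,300-int(i.shape[0]*f),0,390-int(i.shape[1]*f),cv2.BORDER_CONSTANT)
cv2.imwrite("pics/c2.png",np.vstack([np.hstack([R(x,6),R(y,4.5)]),np.hstack([R(z,3.1),R(k,5.4)])]))
```

```text
rim [0.57304719 0.04359134 0.11495459] 40 1344
[(276, array([307.7, 196.7]), [297, 180, 25, 30])]
((308.21002197265625, 194.52999877929688), (24.890159606933594, 27.860008239746094), 8.130102157592773)
```

View pics/c2.png

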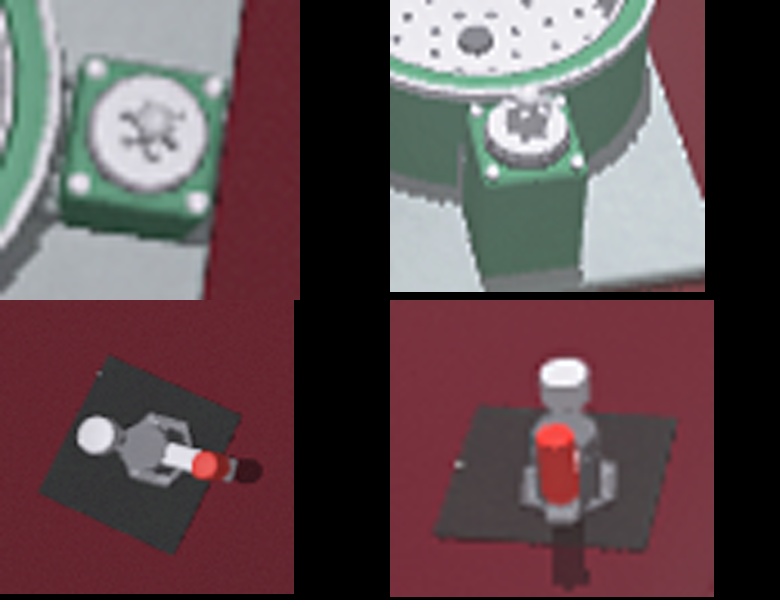

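Run:
```python
from h import *
t=lambda x,y:[x/6+285-.4,y/6+170-.4]; 
print("bolts",plane("top",[t(95,68),t(215,87),t(80,183),t(199,202)],.11).round(4).tolist())
print("collar",plane("top",[t(148,132)],.118), plane("side",[[137/4.5+250-.4,125/4.5+195-.4]],.118))
a=[148/6+285-.4,132/6+170-.4];print(two(a,[137/4.5+250-.4,125/4.5+195-.4]))
c=lambda x,y:[x/3.1+95-.35,(y-300)/3.1+190-.35]; k=lambda x,y:[(x-390)/5.4+170-.4,(y-300)/5.4+130-.4]
print("grip",plane("top",[c(204,465)],.102),"side",plane("side",[k(556,434)],.102),two(c(204,465),k(556,434)))
print("cw",plane("top",[c(96,435)],.072),plane("side",[k(564,373)],.072),two(c(96,435),k(564,373)))
# basket centre cap and rim white lip: 1.5x picture
print("hub top",plane("top",[[376/1.5,281/1.5]],.045),plane("side",[[404/1.5,306/1.5]],.045))
p=np.array([[376,208.5],[440,281],[306,278]])/1.5;print("rim pts",plane("top",p,.107))
```

```text
bolts [[0.5737, -0.0919, 0.11], [0.5638, -0.1443, 0.11], [0.5226, -0.0833, 0.11], [0.5129, -0.1348, 0.11]]
collar [[ 0.54307298 -0.11302621  0.118     ]] [[ 0.54418794 -0.11445439  0.118     ]]
[ 0.54397201 -0.11334263  0.11677516]
grip [[0.42087109 0.27659112 0.102     ]] side [[0.42280544 0.27533448 0.102     ]] [0.42196267 0.27658207 0.101216  ]
cw [[0.45057829 0.37848583 0.072     ]] [[0.45241166 0.37559221 0.072     ]] [0.45193478 0.3791141  0.06959687]
hub top [[0.57224989 0.04225439 0.045     ]] [[0.57291246 0.03375313 0.045     ]]
rim pts [[ 0.69328748  0.03753205  0.107     ]
 [ 0.55752888 -0.07273994  0.107     ]
 [ 0.56893106  0.16334911  0.107     ]]
```

```bash
python3 -m handwheel '[[4.04,-3.94,0,-0.07,0],[4.04,-3.94,0,-0.07,0],[4.04,-3.94,0,-0.07,0],[4.04,-3.94,0,-0.07,0],[4.04,-3.94,0,-0.07,0],[4.04,-3.94,0,-0.07,0],[4.04,-3.94,0,-0.07,0],[0,-5.9,0,-0.07,0],[0,-5.9,0,-0.07,0],[0,-5.9,0,-0.07,0]]' && python3 -m handwheel '[[0,-5.9,0,-0.07,0],[0,-5.9,0,-0.07,0],[0,-5.9,0,-0.07,0],[-0.4,-5.9,0,-0.07,0],[-0.4,-5.9,0,-0.07,0],[-0.4,-5.9,0,-0.07,0],[-0.4,-5.9,0,-0.07,0],[-0.4,-6.1,0,-0.077,0],[0,0,0,0,0],[0,0,0,0,0]]'
```

```text
t: 1.35
tool_pos: [0.4493, 0.1217, 0.4042]
orientation: [-1.484, -2.769, 0.001]
force: [1.2, -0.2, -0.6]
opening: 0.093
gripper_force: 0.0
t: 2.6
tool_pos: [0.4295, -0.3503, 0.4041]
orientation: [-2.196, -2.244, -0.001]
force: [-0.3, 0.6, 0.6]
opening: 0.0927
gripper_force: 0.0
```

```bash
python3 -m handwheel '[[0,-0.4,-4,0,0.3],[0,0,-4,0,0.6],[0,0,-4,0,0.6],[0,0,-2.5,0,0.6],[0,0,-2.2,0,0.6],[0,0,0,0,0.6],[0,0,0,0,1],[0,0,0,0,1],[0,0,0,0,1],[0,0,0,0,1]]' 25
```

```text
t: 3.85
tool_pos: [0.4299, -0.3548, 0.2389]
orientation: [2.196, 2.245, -0.0]
force: [-2.2, 1.6, 6.6]
opening: 0.0123
gripper_force: 25.0
```

```bash
python3 -m handwheel '[[0,0,0,0,1],[0,0,0,0,1],[0,0,1,0,1],[0,0,1,0,1],[0,0,2,0,1],[0,0,2,0,1],[0,0,0,0,1],[0,0,0,0,1]]' && python3 -c "
from h import *
a=snap('top','x');b=snap('side','x')
cv2.imwrite('pics/c3.png',np.hstack([cv2.resize(a[170:290,330:450][...,::-1],(400,400)),cv2.resize(b[250:370,210:330][...,::-1],(400,400))]))"
```

```text
t: 4.85
tool_pos: [0.4296, -0.3544, 0.2977]
orientation: [2.197, 2.246, -0.0]
force: [0.3, 0.3, -5.3]
opening: 0.012
gripper_force: 25.0
```

View pics/c3.png

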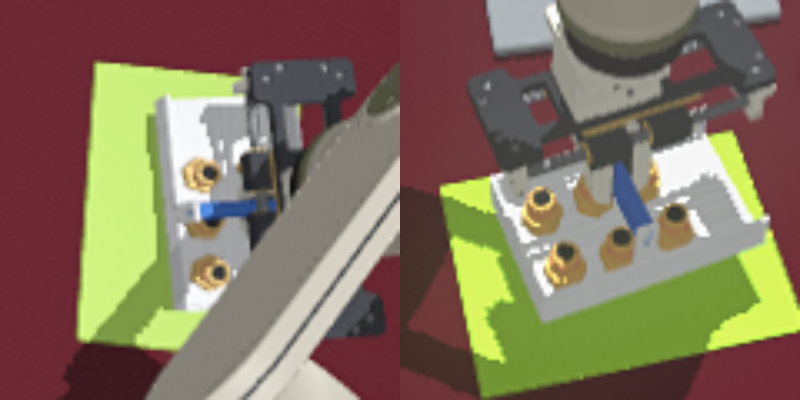

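```bash
python3 -m handwheel '[[0,0,2,0,1],[0,0,4,0,1],[0,0,4,0,1],[0,0,2,0,1],[0,1,0,0,1],[0.4,2,0,0,1],[1,3,0,0,1],[1,3,0,0,1],[1,3,0,0,1],[1,3,0,0,1]]' && python3 -m handwheel '[[1,3,0,0,1],[1,3,0,0,1],[1,3,0,0,1],[1,3,0,0,1],[1,3,0,0,1],[1,3,0,0,1],[1,3,0,0,1],[1,2.5,0,0,1],[1,2,0,0,1],[0,1,0,0,1]]' && python3 -m handwheel '[[0.1,0.3,0,0,1],[0,0,0,0,1],[0,0,0,0,1]]'
```

```text
t: 6.2
tool_pos: [0.4734, -0.2019, 0.4153]
orientation: [-2.193, -2.244, 0.001]
force: [0.5, -0.2, -3.9]
opening: 0.0119
gripper_force: 25.0
t: 7.45
tool_pos: [0.5635, 0.0621, 0.4164]
orientation: [-2.194, -2.246, 0.002]
force: [0.1, -0.2, -5.3]
opening: 0.0122
gripper_force: 25.0
t: 7.82
tool_pos: [0.5645, 0.0628, 0.4179]
orientation: [2.198, 2.244, -0.0]
force: [-0.5, -1.1, -5.3]
opening: 0.0117
gripper_force: 25.0
```

```bash
python3 -m handwheel '[[-1,-1,0,0,1],[0,-1.1,0,0,1],[0,0,-2,0,1],[0,0,-2,0,1],[0,0,-2,0,1],[0,0,-1,0,1],[0,0,0,0,1],[0,0,0,0,1]]' 20 && python3 -c "
from h import *
a=snap('top','x');b=snap('side','x')
cv2.imwrite('pics/c4.png',np.hstack([cv2.resize(a[120:260,180:320][...,::-1],(400,400)),cv2.resize(b[110:260,200:350][...,::-1],(400,400))]))"
```

```text
t: 8.82
tool_pos: [0.555, 0.0427, 0.3485]
orientation: [2.196, 2.245, 0.001]
force: [0.2, 0.3, -4.1]
opening: 0.0117
gripper_force: 20.0
```

View pics/c4.png

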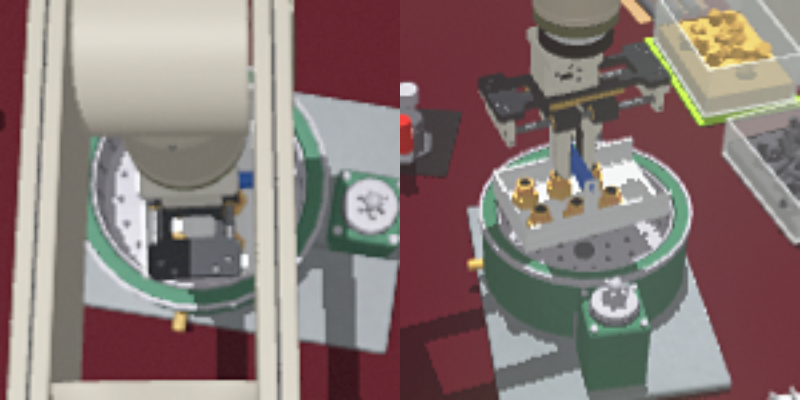

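```bash
python3 -m handwheel '[[0,0,-0.5,0,1],[0,0,-0.5,0,1],[0,0,-0.5,0,1],[0,0,0,0,1]]' && python3 -m handwheel '[[0,0,-0.5,0,1],[0,0,-0.5,0,1],[0,0,0,0,1]]' && python3 -m handwheel '[[0,0,-0.5,0,1],[0,0,-0.5,0,1],[0,0,0,0,1]]'
```

```text
t: 9.43
tool_pos: [0.5563, 0.0427, 0.3354]
orientation: [2.193, 2.242, 0.008]
force: [6.2, 1.5, 5.6]
opening: 0.0125
gripper_force: 20.0
t: 9.8
tool_pos: [0.5576, 0.0425, 0.3274]
orientation: [2.191, 2.239, 0.014]
force: [11.1, 0.9, 10.3]
opening: 0.0143
gripper_force: 20.0
t: 10.18
tool_pos: [0.5587, 0.0425, 0.3186]
orientation: [2.189, 2.237, 0.019]
force: [15.6, 0.0, 11.9]
opening: 0.016
gripper_force: 20.0
```

```bash
python3 -m handwheel '[[0.7,0,0.2,0,1],[0.7,0,0.3,0,1],[0.6,0,0.4,0,1],[0.5,0,0.3,0,1],[0,0,0,0,1]]' && python3 -m handwheel '[[0.6,0,0.4,0,1],[0.6,0,0.3,0,1],[0.5,0,0.3,0,1],[0,0,0,0,1]]' && python3 -c "
from h import *
a=snap('top','x');b=snap('side','x')
cv2.imwrite('pics/c5.png',cv2.resize(b[110:260,200:350][...,::-1],(500,500)))"
```

```text
t: 10.8
tool_pos: [0.5768, 0.0431, 0.3221]
orientation: [-2.189, -2.239, 0.014]
force: [-22.1, 2.9, 5.4]
opening: 0.0169
gripper_force: 20.0
t: 11.3
tool_pos: [0.5953, 0.0427, 0.3324]
orientation: [-2.193, -2.242, 0.008]
force: [-9.1, -0.3, -4.1]
opening: 0.0203
gripper_force: 20.0
```

View pics/c5.png

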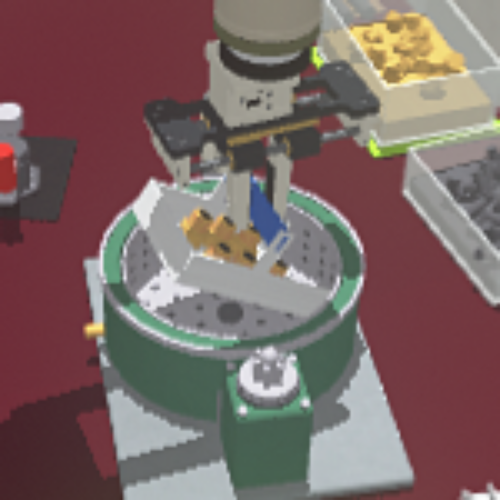

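```bash
python3 -m handwheel '[[0.6,0,0.4,0,1],[0.6,0,0.4,0,1],[0.6,0,0.3,0,1],[0,0,0,0,1]]' && python3 -m handwheel '[[0.6,0,0.2,0,1],[0.6,0,0.2,0,1],[0.6,0,0.1,0,1],[0.6,0,0.1,0,1],[0,0,0,0,1]]' && python3 -c "
from h import *
a=snap('top','x');b=snap('side','x')
cv2.imwrite('pics/c6.png',cv2.resize(b[110:260,200:350][...,::-1],(500,500)))"
```

```text
t: 11.9
tool_pos: [0.6141, 0.0425, 0.3439]
orientation: [-2.195, -2.244, 0.005]
force: [-3.6, 0.3, -5.7]
opening: 0.0227
gripper_force: 20.0
t: 12.52
tool_pos: [0.6386, 0.0426, 0.3512]
orientation: [-2.196, -2.245, 0.001]
force: [-3.2, 0.3, -2.3]
opening: 0.0233
gripper_force: 20.0
```

View pics/c6.png

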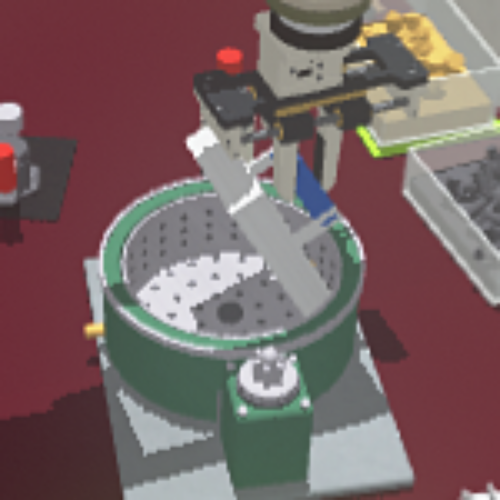

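```bash
python3 -m handwheel '[[-0.8,0,0.4,0,1],[-1,0,0.5,0,1],[-1,0,0.5,0,1],[-1,0,0.5,0,1],[0,0,0,0,1],[0,0,0,0,1],[0,0,1.5,0,1],[0,0,2,0,1],[0,0,2,0,1],[0,0,0,0,1]]' && python3 -m handwheel '[[-1,0,2,0,1],[-1,0,3,0,1],[-1,0,3,0,1],[0,0,3,0,1],[0,0,0,0,1],[0,0,0,0,1]]' && python3 -c "
from h import *
a=snap('top','x');b=snap('side','x')
cv2.imwrite('pics/c7.png',np.hstack([cv2.resize(a[120:260,180:320][...,::-1],(400,400)),cv2.resize(b[80:260,190:370][...,::-1],(400,400))]))"
```

```text
t: 13.88
tool_pos: [0.6013, 0.0425, 0.4294]
orientation: [2.194, 2.243, 0.006]
force: [0.2, -0.5, -1.7]
opening: 0.0231
gripper_force: 20.0
t: 14.62
tool_pos: [0.5704, 0.0426, 0.5345]
orientation: [-2.196, -2.245, 0.002]
force: [-0.7, 1.2, -1.9]
opening: 0.0232
gripper_force: 20.0
```

View pics/c7.png

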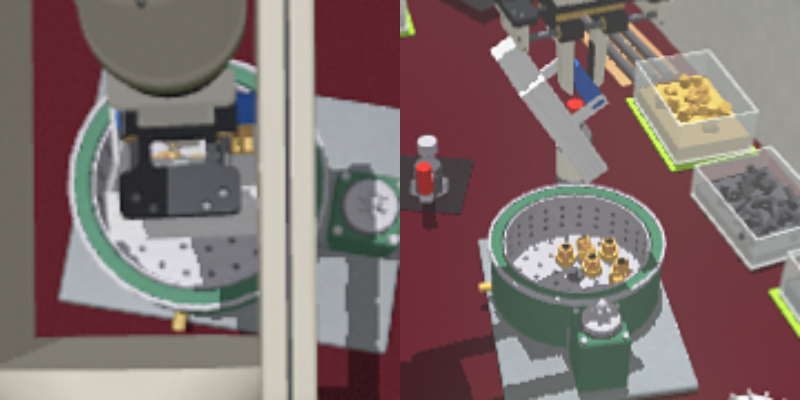

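```bash
python3 -m handwheel '[[0,-2,0,0,1],[-1,-4.5,0,0,1],[-1,-5,0,0,1],[-1,-5,0,0,1],[-1,-5,0,0,1],[-1,-5,0,0,1],[-1,-5,0,0,1],[-1,-4,0,0,1],[0,-2.5,-1,0,1],[0,-0.8,-4,0,1]]' && python3 -m handwheel '[[0,0,-4,0,1],[0,0,-4,0,1],[0,0,-3,0,1],[0,0,-2,0,1],[0,0,0,0,1],[0,0,0,0,1]]' && python3 -c "
from h import *
a=snap('top','x');b=snap('side','x')
cv2.imwrite('pics/c8.png',np.hstack([cv2.resize(a[120:260,180:320][...,::-1],(400,400)),cv2.resize(b[230:370,220:360][...,::-1],(400,400))]))"
```

```text
t: 15.98
tool_pos: [0.5004, -0.3477, 0.4868]
orientation: [2.196, 2.24, 0.001]
force: [0.7, 0.3, -3.3]
opening: 0.0233
gripper_force: 20.0
t: 16.73
tool_pos: [0.501, -0.3457, 0.3572]
orientation: [2.195, 2.245, 0.0]
force: [-0.2, 0.1, -2.5]
opening: 0.0231
gripper_force: 20.0
```

View pics/c8.png

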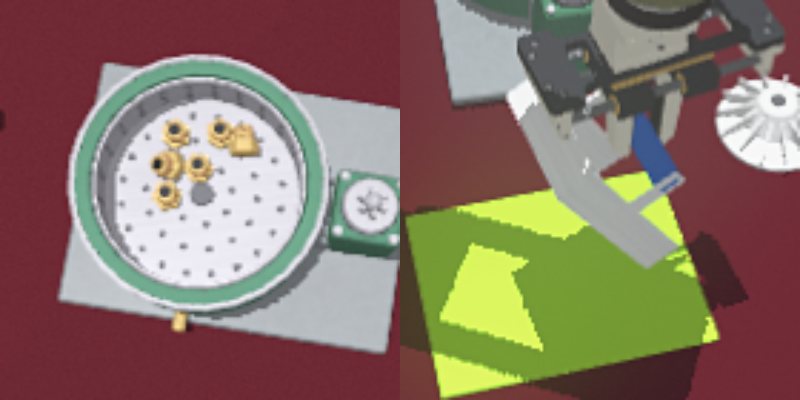

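```bash
python3 -m handwheel '[[0,0,-3,0,1],[0,0,-2.5,0,1],[0,0,-1,0,1],[0,0,0,0,1]]' 12 && python3 -m handwheel '[[-0.7,0,-0.4,0,1],[-0.7,0,-0.3,0,1],[-0.7,0,-0.4,0,1],[-0.7,0,-0.4,0,1],[-0.7,0,-0.5,0,1],[0,0,0,0,1]]' 10
```

```text
t: 17.32
tool_pos: [0.5012, -0.3458, 0.2925]
orientation: [2.195, 2.244, 0.001]
force: [-1.9, -0.1, -1.6]
opening: 0.0237
gripper_force: 12.0
t: 18.08
tool_pos: [0.4656, -0.3471, 0.2746]
orientation: [2.194, 2.241, -0.003]
force: [-4.7, -1.5, 12.6]
opening: 0.0225
gripper_force: 10.0
```

```bash
python3 -m handwheel '[[-0.7,0,-0.6,0,1],[-0.7,0,-0.6,0,1],[-0.7,0,-0.6,0,1],[0,0,0,0,1]]' 6 && python3 -m handwheel '[[-0.6,0,-0.6,0,1],[-0.5,0,-0.6,0,1],[-0.4,0,-0.6,0,1],[0,0,0,0,1],[0,0,0,0,1]]' 6&& python3 -c "
from h import *
a=snap('top','x');b=snap('side','x')
cv2.imwrite('pics/c9.png',np.hstack([cv2.resize(a[170:290,330:450][...,::-1],(400,400)),cv2.resize(b[230:370,200:340][...,::-1],(400,400))]))"
```

```text
t: 18.58
tool_pos: [0.4441, -0.3464, 0.2544]
orientation: [2.196, 2.244, -0.002]
force: [0.5, -0.5, -2.8]
opening: 0.0199
gripper_force: 6.0
t: 19.2
tool_pos: [0.4297, -0.3455, 0.2347]
orientation: [2.197, 2.246, 0.0]
force: [0.6, 0.0, -2.6]
opening: 0.0119
gripper_force: 6.0
```

View pics/c9.png

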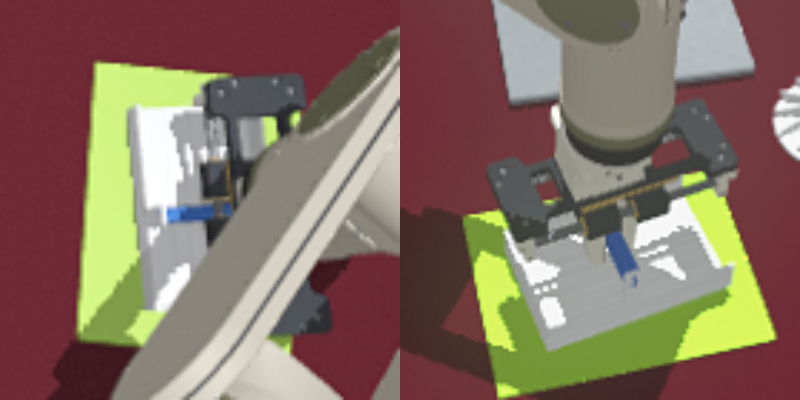

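```bash
python3 -m handwheel '[[0,0,-0.3,0,1],[0,0,-0.3,0,1],[0,0,0,0,1]]' && python3 -m handwheel '[[0,0,-0.3,0,1],[0,0,-0.3,0,1],[0,0,0,0,1]]'
```

```text
t: 19.68
tool_pos: [0.4295, -0.3453, 0.2282]
orientation: [-2.196, -2.245, 0.0]
force: [-0.1, 0.0, -2.4]
opening: 0.0117
gripper_force: 6.0
t: 20.05
tool_pos: [0.4297, -0.3457, 0.2229]
orientation: [2.196, 2.245, -0.0]
force: [-0.8, -0.3, -1.9]
opening: 0.0117
gripper_force: 6.0
```

```bash
python3 -m handwheel '[[0,0,-0.3,0,1],[0,0,-0.3,0,1],[0,0,0,0,1]]' && python3 -m handwheel '[[0,0,-0.3,0,1],[0,0,-0.2,0,1],[0,0,0,0,1]]'
```

```text
t: 20.42
tool_pos: [0.4297, -0.3461, 0.2178]
orientation: [2.196, 2.244, -0.001]
force: [-3.5, -0.9, 5.3]
opening: 0.0123
gripper_force: 6.0
t: 20.8
tool_pos: [0.4297, -0.3462, 0.2129]
orientation: [2.196, 2.244, -0.002]
force: [-4.4, -1.5, 5.4]
opening: 0.0119
gripper_force: 6.0
```

```bash
python3 -m handwheel '[[0,0,0,0,0.6],[0,0,0,0,0.3],[0,0,2,0,0.3],[0,0,5,0,0.3],[0,0,6,0,0],[0,0,6,0,0],[0,3,1,-0.03,0],[0,6,0,-0.03,0],[0,6,0,-0.03,0],[0,6,0,-0.03,0]]' && python3 -m handwheel '[[0,6,0,-0.03,0],[0,6,0,-0.03,0],[0,6,0,-0.03,0],[0,6,0,-0.03,0],[0,0,0,-0.03,0],[0,0,0,-0.034,0]]'
python3 - <<'E'
from h import *
a=snap('top','x');b=snap('side','x')
cv2.imwrite('pics/c10.png',np.hstack([cv2.resize(a[190:285,95:190][...,::-1],None,fx=4,fy=4,interpolation=2),cv2.resize(b[110:205,150:245][...,::-1],None,fx=4,fy=4,interpolation=2)]))
for n,im,bx in(("top",a,(95,190,190,285)),("side",b,(150,110,245,205))):
    H,S,V=hsv(im);yy,xx=np.indices(V.shape);B=(xx>bx[0])&(xx<bx[2])&(yy>bx[1])&(yy<bx[3])
    print(n,"red",comps(B&((H<5)|(H>176))&(S>180)&(V>150),5),"white",comps(B&(S<40)&(V>190),8))
# tray bar
H,S,V=hsv(a);print(comps((abs(H-110)<14)&(S>100),60))
E
```

```text
t: 22.05
tool_pos: [0.4293, -0.1337, 0.4116]
orientation: [2.329, 2.108, 0.001]
force: [0.5, 0.6, 0.1]
opening: 0.093
gripper_force: 0.0
t: 22.8
tool_pos: [0.4295, 0.1045, 0.4115]
orientation: [2.512, 1.887, -0.001]
force: [-0.1, -0.9, 0.2]
opening: 0.093
gripper_force: 0.0
top red [] white [(610, array([130.4, 238.9]), [120, 191, 19, 94]), (583, array([139.3, 238.8]), [134, 191, 13, 94]), (2139, array([167.1, 214.5]), [144, 191, 46, 52])]
side red [(12, array([201.2, 155. ]), [200, 153, 4, 5])] white [(32, array([201.9, 143.1]), [199, 141, 7, 5]), (17, array([232.8, 178.8]), [230, 172, 9, 14]), (51, array([228.1, 196.2]), [226, 188, 5, 17]), (19, array([243. , 198.5]), [241, 195, 4, 8])]
[(151, array([396.9, 233.6]), [379, 231, 36, 6])]
```

View pics/c10.png

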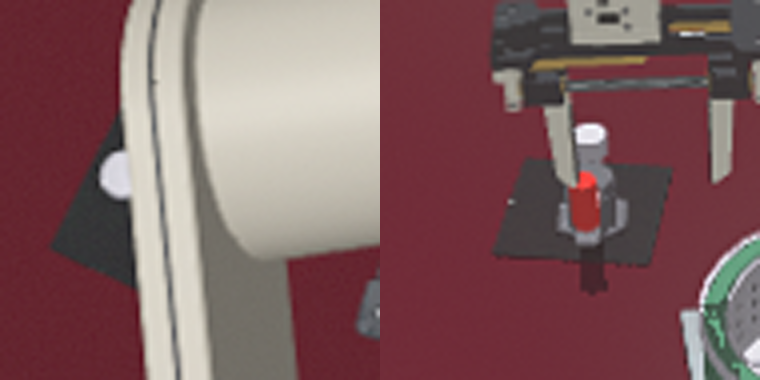

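```bash
python3 -m handwheel '[[0.2,5,0,0,0],[0.3,6,0,0,0],[0.3,6,0,0,0],[0.3,5,0,0,0],[0.1,2,-4,0,0],[0,0,-5,0,0],[0,0,-4,0,0],[0,0,-3,0,0],[0,0,-2,0,0],[0,0,0,0,0]]' && python3 -c "
from h import *
s=readout.read_state();print(s['tool_pos'],s['q'].round(2))"
```

```text
t: 24.15
tool_pos: [0.4417, 0.3432, 0.2303]
orientation: [-2.513, -1.885, 0.005]
force: [-0.1, 0.1, 0.2]
opening: 0.0925
gripper_force: 0.0
[0.44174954 0.34321671 0.23027809] [ 0.57  0.18  1.77 -0.    1.2   0.85]
```

```bash
python3 -m handwheel '[[0,0.1,-2,0,0],[0,0,-1.1,0,0],[0,0,0,0,0.3],[0,0,0,0,0.6],[0,0,0,0,1],[0,0,0,0,1],[0,0,0,0,1],[0,0,0,0,1]]' 40
```

```text
t: 25.15
tool_pos: [0.4413, 0.3457, 0.2009]
orientation: [-2.511, -1.887, 0.001]
force: [-3.7, 1.2, 2.9]
opening: 0.041
gripper_force: 40.0
```

```bash
python3 -m handwheel '[[0,0,1,0,1],[0,0,3,0,1],[0,0,4,0,1],[0,0,4,0,1],[0,0,4,0,1],[0,-2,1.5,0,1],[0.5,-4,0,0.07,1],[1,-5,0,0.07,1],[1,-5,0,0.07,1],[1,-5,0,0.07,1]]' && python3 -m handwheel '[[1,-5,0,0.07,1],[1,-5,0,0.07,1],[1,-5,0,0.07,1],[1,-4,0,0.07,1],[1,-3,0,0.07,1],[1,-2,0,0,1],[0.7,-1,0,0,1],[0,0,0,0,1],[0,0,0,0,1]]'
python3 - <<'E'
from h import *
a=snap('top','x');b=snap('side','x')
cv2.imwrite('pics/c11.png',np.hstack([cv2.resize(a[150:250,260:360][...,::-1],None,fx=4,fy=4,interpolation=2),cv2.resize(b[130:230,240:340][...,::-1],None,fx=4,fy=4,interpolation=2)]))
print(readout.read_state()["wrist_torque"])
E
```

```text
t: 26.4
tool_pos: [0.4763, 0.1339, 0.3754]
orientation: [-2.221, -2.222, 0.001]
force: [0.5, 1.0, -6.0]
opening: 0.0406
gripper_force: 40.0
t: 27.52
tool_pos: [0.5436, -0.1135, 0.3755]
orientation: [-1.802, -2.572, -0.0]
force: [-0.0, -0.1, -6.7]
opening: 0.0407
gripper_force: 40.0
[-0.07310362  0.1118099   0.06623048]
```

View pics/c11.png

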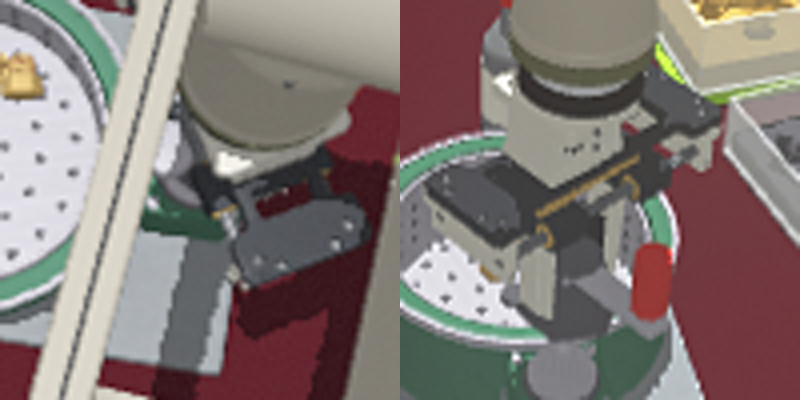

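```bash
python3 -m handwheel '[[0,0,-1,0,1],[0,0,-1,0,1],[0,0,-1,0,1],[0,0,-0.5,0,1],[0,0,-0.5,0,1],[0,0,0,0,1],[0,0,0,0,1]]' && python3 -m handwheel '[[0,0,-0.4,0,1],[0,0,0,0,1],[0,0,0,0,1]]'
```

```text
t: 28.5
tool_pos: [0.5438, -0.1145, 0.3361]
orientation: [1.803, 2.572, 0.0]
force: [0.9, -0.4, -6.7]
opening: 0.0409
gripper_force: 40.0
t: 28.88
tool_pos: [0.5434, -0.1142, 0.3314]
orientation: [-1.803, -2.572, -0.0]
force: [-2.4, 2.3, -3.8]
opening: 0.0407
gripper_force: 40.0
```

```bash
python3 -m handwheel '[[0,0,-0.3,0,1],[0,0,0,0,1]]' && python3 -m handwheel '[[0,0,0,-0.05,1],[0,0,0,-0.05,1],[0,0,0,-0.05,1],[0,0,0,0,1]]'&& python3 -m handwheel '[[0,0,0,-0.05,1],[0,0,0,-0.05,1],[0,0,0,-0.05,1],[0,0,0,0,1]]'
```

```text
t: 29.12
tool_pos: [0.5435, -0.1142, 0.3301]
orientation: [-1.803, -2.572, -0.0]
force: [-7.9, 5.1, 7.1]
opening: 0.0408
gripper_force: 40.0
t: 29.62
tool_pos: [0.5435, -0.1143, 0.3301]
orientation: [-1.992, -2.429, -0.0]
force: [-9.0, 4.7, 6.1]
opening: 0.0406
gripper_force: 40.0
t: 30.12
tool_pos: [0.5434, -0.1143, 0.3301]
orientation: [-2.168, -2.273, 0.0]
force: [-8.9, 5.5, 6.7]
opening: 0.041
gripper_force: 40.0
```

```bash
python3 -m handwheel '[[-0.15,0.1,0.1,0,1],[0,0,0,0,1]]' && python3 -m handwheel '[[0,0,0,0.06,1],[0,0,0,0.06,1],[0,0,0,0.06,1],[0,0,0,0.06,1],[0,0,0,0.06,1],[0,0,0,0,1]]'&& python3 -m handwheel '[[0,0,0,0.06,1],[0,0,0,0.06,1],[0,0,0,0.06,1],[0,0,0,0.06,1],[0,0,0,0.06,1],[0,0,0,0,1]]'
```

```text
t: 30.38
tool_pos: [0.5425, -0.1137, 0.3304]
orientation: [2.166, 2.273, 0.001]
force: [0.4, -0.4, -0.3]
opening: 0.0409
gripper_force: 40.0
t: 31.12
tool_pos: [0.5421, -0.1131, 0.3292]
orientation: [-1.803, -2.571, -0.001]
force: [0.2, 3.8, -4.5]
opening: 0.0405
gripper_force: 40.0
t: 31.88
tool_pos: [0.542, -0.1134, 0.3292]
orientation: [-1.4, -2.811, 0.0]
force: [-0.8, 2.6, -6.8]
opening: 0.0411
gripper_force: 40.0
```

```bash
python3 -m handwheel '[[0,0,-0.3,0,1],[0,0,-0.3,0,1],[0,0,0,0,1]]' && python3 -m handwheel '[[0,0,-0.3,0,1],[0,0,0,0,1]]'
```

```text
t: 32.25
tool_pos: [0.542, -0.1134, 0.3231]
orientation: [-1.399, -2.812, 0.0]
force: [-0.4, 2.7, -7.4]
opening: 0.0408
gripper_force: 40.0
t: 32.5
tool_pos: [0.5421, -0.1134, 0.3204]
orientation: [-1.399, -2.813, -0.0]
force: [-0.3, 2.9, -5.6]
opening: 0.0407
gripper_force: 40.0
```

Meshed; pushing home.

```bash
python3 -m handwheel '[[0,-0.0,-0.3,0,1],[0,0,-0.2,0,1],[0,0,0,0,1]]' && python3 -m handwheel '[[0,0,-0.2,0,1],[0,0,-0.1,0,1],[0,0,0,0,1]]'
```

```text
t: 32.88
tool_pos: [0.5421, -0.1134, 0.3154]
orientation: [-1.399, -2.813, -0.0]
force: [-1.3, 3.1, -5.2]
opening: 0.0406
gripper_force: 40.0
t: 33.25
tool_pos: [0.5421, -0.1134, 0.3148]
orientation: [1.398, 2.813, -0.0]
force: [-9.8, 6.9, 11.1]
opening: 0.041
gripper_force: 40.0
```

```bash
python3 -m handwheel '[[0,0,0.1,0,0.3],[0,0,0,0,0],[0,0,0,0,0],[0,0,0,0,0],[0,0,3,0,0],[0,0,4,0,0],[0,0,3.5,0,0],[2,-2.8,0,0,0],[2.2,-2.8,0,0,0],[0,0,0,0,0]]'
python3 - <<'E'
from h import *
a=snap('top','x');b=snap('side','x')
cv2.imwrite('pics/c12.png',np.hstack([cv2.resize(a[150:250,260:360][...,::-1],None,fx=4,fy=4,interpolation=2),cv2.resize(b[130:230,240:340][...,::-1],None,fx=4,fy=4,interpolation=2)]))
for n,im in(("top",a),("side",b)):
    H,S,V=hsv(im);yy,xx=np.indices(V.shape)
    for c in comps((xx>240)&(xx<350)&(yy>130)&(yy<250)&((H<5)|(H>176))&(S>180)&(V>120),5): print(n,c,plane(n,[c[1]],.205))
E
```

```text
t: 34.5
tool_pos: [0.5847, -0.171, 0.418]
orientation: [-1.401, -2.811, 0.001]
force: [0.3, 0.5, -0.7]
opening: 0.0929
gripper_force: 0.0
top (28, array([336.7, 169.2]), [334, 164, 7, 10]) [[ 0.58073301 -0.17089624  0.205     ]]
```

View pics/c12.png

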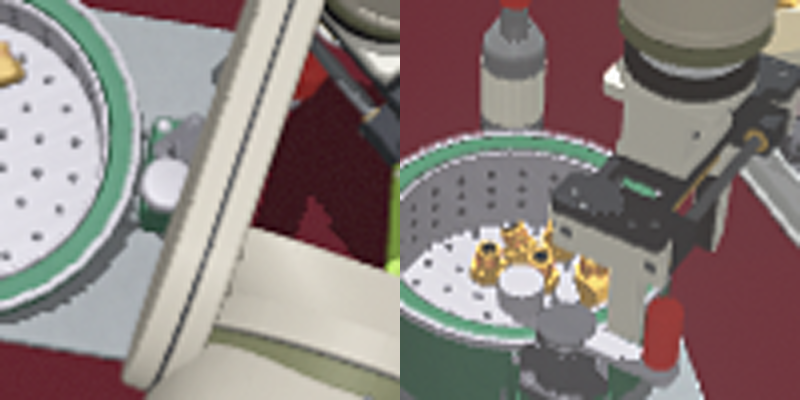

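Run:
```python
from h import *
s=lambda x,y:[(x-400)/4+240-.4,y/4+130-.4]
print("grip",plane("side",[s(663,308)],.216),"cw",plane("side",[s(522,280)],.186),plane("top",[[165/4+260-.4,185/4+150-.4]],.186))
print(two([165/4+260-.4,185/4+150-.4],s(522,280)))
```

```text
grip [[ 0.58535005 -0.17136108  0.216     ]] cw [[ 0.52369108 -0.08750168  0.186     ]] [[ 0.52119917 -0.08401137  0.186     ]]
[ 0.52322464 -0.08466408  0.18319424]
```

```bash
python3 -m handwheel '[[0,0,-2,0,0],[0,0,-2,0,0],[0,0,-1.5,0,0.4],[0,0,0,0,0.6],[0,0,0,0,1],[0,0,0,0,1],[0,0,0,0,1],[0,0,0,0,1]]' 25 && python3 -m handwheel '[[-2.166,-1.104,0,0,1],[-2.413,-0.296,0,0,1],[-2.369,0.547,0,0,1],[0,0,0,0,1]]'
```

```text
t: 35.6
tool_pos: [0.5842, -0.1695, 0.3641]
orientation: [1.398, 2.812, 0.0]
force: [-0.1, 0.9, 0.2]
opening: 0.0379
gripper_force: 0.0
t: 36.1
tool_pos: [0.5137, -0.1776, 0.364]
orientation: [-1.399, -2.813, -0.001]
force: [-0.2, 2.9, -1.4]
opening: 0.0235
gripper_force: 25.0
```

```bash
python3 -m handwheel '[[-2.039,1.324,0,0,1],[-1.463,1.941,0,0,1],[-0.711,2.325,0,0,1],[0.127,2.428,0,0,1],[0.95,2.238,0,0,1],[1.658,1.778,0,0,1]]' && python3 -m handwheel '[[2.166,1.104,0,0,1],[2.413,0.296,0,0,1],[2.369,-0.547,0,0,1],[2.039,-1.324,0,0,1],[1.463,-1.941,0,0,1],[0.711,-2.325,0,0,1],[-0.127,-2.428,0,0,1],[-0.95,-2.238,0,0,1],[-1.658,-1.778,0,0,1]]'
```

```text
t: 36.85
tool_pos: [0.4998, -0.0564, 0.3642]
orientation: [-1.397, -2.812, -0.0]
force: [0.2, -2.8, -2.4]
opening: 0.0234
gripper_force: 25.0
t: 37.98
tool_pos: [0.5837, -0.1703, 0.3634]
orientation: [-1.398, -2.812, -0.002]
force: [-4.7, 8.5, -0.4]
opening: 0.0236
gripper_force: 25.0
```

```bash
A=1; python3 -m handwheel '[[-2.166,-1.104,0,0,1],[-2.413,-0.296,0,0,1],[-2.369,0.547,0,0,1],[-2.039,1.324,0,0,1],[-1.463,1.941,0,0,1],[-0.711,2.325,0,0,1],[0.127,2.428,0,0,1],[0.95,2.238,0,0,1],[1.658,1.778,0,0,1]]' && python3 -m handwheel '[[2.166,1.104,0,0,1],[2.413,0.296,0,0,1],[2.369,-0.547,0,0,1],[2.039,-1.324,0,0,1],[1.463,-1.941,0,0,1],[0.711,-2.325,0,0,1],[-0.127,-2.428,0,0,1],[-0.95,-2.238,0,0,1],[-1.658,-1.778,0,0,1]]' && python3 -m handwheel '[[-2.166,-1.104,0,0,1],[-2.413,-0.296,0,0,1],[-2.369,0.547,0,0,1],[-2.039,1.324,0,0,1],[-1.463,1.941,0,0,1],[-0.711,2.325,0,0,1],[0.127,2.428,0,0,1],[0.95,2.238,0,0,1],[1.658,1.778,0,0,1]]' && python3 -m handwheel '[[2.166,1.104,0,0,1],[2.413,0.296,0,0,1],[2.369,-0.547,0,0,1],[2.039,-1.324,0,0,1],[1.463,-1.941,0,0,1],[0.711,-2.325,0,0,1],[-0.127,-2.428,0,0,1],[-0.95,-2.238,0,0,1],[-1.658,-1.778,0,0,1]]'
```

```text
t: 39.1
tool_pos: [0.4992, -0.057, 0.3643]
orientation: [-1.398, -2.813, -0.0]
force: [0.7, -3.2, -1.7]
opening: 0.0235
gripper_force: 25.0
t: 40.22
tool_pos: [0.5831, -0.1707, 0.3634]
orientation: [-1.399, -2.812, -0.001]
force: [-4.8, 7.3, -0.4]
opening: 0.0238
gripper_force: 25.0
t: 41.35
tool_pos: [0.4988, -0.0572, 0.3642]
orientation: [-1.399, -2.812, 0.0]
force: [-0.2, -1.4, -0.4]
opening: 0.0235
gripper_force: 25.0
t: 42.48
tool_pos: [0.5829, -0.1709, 0.3634]
orientation: [-1.399, -2.811, -0.001]
force: [-3.6, 8.0, 0.5]
opening: 0.0238
gripper_force: 25.0
```

```bash
python3 -m handwheel '[[-2.166,-1.104,0,0,1],[-2.413,-0.296,0,0,1],[-2.369,0.547,0,0,1],[-2.039,1.324,0,0,1],[-1.463,1.941,0,0,1],[-0.711,2.325,0,0,1],[0.127,2.428,0,0,1],[0.95,2.238,0,0,1],[1.658,1.778,0,0,1]]' && python3 -m handwheel '[[2.166,1.104,0,0,1],[2.413,0.296,0,0,1],[2.369,-0.547,0,0,1],[2.039,-1.324,0,0,1],[1.463,-1.941,0,0,1],[0.711,-2.325,0,0,1],[-0.127,-2.428,0,0,1],[-0.95,-2.238,0,0,1],[-1.658,-1.778,0,0,1]]' && python3 -m handwheel '[[-2.166,-1.104,0,0,1],[-2.413,-0.296,0,0,1],[-2.369,0.547,0,0,1],[0,0,0,0,1],[0,0,0,0,1]]'
```

```text
t: 43.6
tool_pos: [0.4986, -0.0573, 0.3642]
orientation: [-1.399, -2.812, 0.0]
force: [0.6, -0.8, -0.3]
opening: 0.0235
gripper_force: 25.0
t: 44.72
tool_pos: [0.5827, -0.171, 0.3634]
orientation: [-1.399, -2.811, -0.0]
force: [-3.2, 7.1, -0.2]
opening: 0.0233
gripper_force: 25.0
t: 45.35
tool_pos: [0.5136, -0.1779, 0.3636]
orientation: [-1.399, -2.812, -0.001]
force: [1.7, 5.6, 0.6]
opening: 0.0238
gripper_force: 25.0
```

```bash
python3 -m handwheel '[[0,0,0,0,0.4],[0,0,0,0,0],[0,0,0,0,0],[0,0,3,0,0],[0,0,4,0,0],[0.5,1.5,0,-0.15,0],[1,2,0,-0.15,0],[1.5,2.87,0,-0.15,0],[0,0,0,-0.15,0],[0,0,0,-0.15,0]]' && python3 -m handwheel '[[0,0,0,-0.15,0],[0,0,0,-0.185,0],[0,0,0,0,0],[0,0,0,0,0]]'
python3 - <<'E'
from h import *
a=snap('top','x');b=snap('side','x')
cv2.imwrite('pics/c13.png',np.hstack([cv2.resize(a[150:250,260:360][...,::-1],None,fx=4,fy=4,interpolation=2),cv2.resize(b[150:250,240:340][...,::-1],None,fx=4,fy=4,interpolation=2)]))
E
```

```text
t: 46.6
tool_pos: [0.5449, -0.1139, 0.4335]
orientation: [-2.336, -2.101, 0.001]
force: [-0.2, -0.2, -0.1]
opening: 0.0928
gripper_force: 0.0
t: 47.1
tool_pos: [0.5447, -0.1144, 0.4336]
orientation: [-2.647, -1.693, 0.0]
force: [0.5, 0.5, -0.3]
opening: 0.0928
gripper_force: 0.0
```

View pics/c13.png

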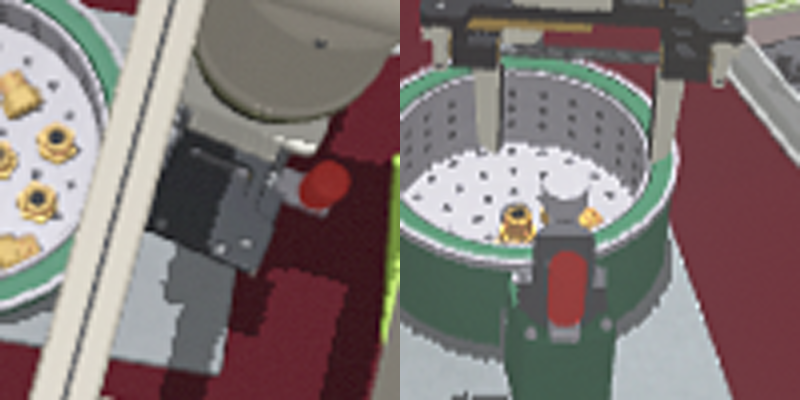

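```bash
python3 -m handwheel '[[0,0,-3,0,0],[0,0,-3,0,0],[0,0,-3,0,0],[0,0,-1.8,0,0],[0,0,-0.9,0,0],[0,0,0,0,0.4],[0,0,0,0,0.6],[0,0,0,0,1],[0,0,0,0,1],[0,0,0,0,1]]' 40 && python3 -m handwheel '[[0,0,0,0,1],[0,0,0,0,1]]'
```

```text
t: 48.45
tool_pos: [0.5447, -0.1143, 0.317]
orientation: [2.65, 1.687, 0.0]
force: [-0.7, -0.2, 0.4]
opening: 0.0476
gripper_force: 0.0
t: 48.7
tool_pos: [0.5437, -0.1136, 0.3168]
orientation: [-2.647, -1.686, 0.003]
force: [-9.9, 5.1, 8.6]
opening: 0.0408
gripper_force: 39.7
```

```bash
python3 -m handwheel '[[-0.1,0.1,0.3,0,1],[0,0,0.7,0,1],[0,0,1,0,1],[0,0,1,0,1],[0,0,1,0,1],[0,0,1,0,1],[0,0,1,0,1],[0,0,0,0,1]]' && python3 -m handwheel '[[-0.5,2,0,0,1],[-1,4,0,0,1],[-1,5,0,0,1],[-1,5,0,0,1],[-1,5,0,0,1],[-1,5,0,0,1],[-1,5,0,0,1],[-1,5,0,0,1],[-1,5,0,0,1],[-1,4,0,0,1]]'
```

```text
t: 49.7
tool_pos: [0.544, -0.1134, 0.3781]
orientation: [2.649, 1.686, 0.002]
force: [0.1, -0.4, -6.1]
opening: 0.0411
gripper_force: 39.7
t: 50.95
tool_pos: [0.447, 0.339, 0.3761]
orientation: [-2.649, -1.688, 0.001]
force: [0.3, -0.5, -5.6]
opening: 0.0408
gripper_force: 39.7
```

```bash
python3 -m handwheel '[[-0.6,1.5,0,0,1],[0,0,-3,0,1],[0,0,-4,0,1],[0,0,-4,0,1],[0,0,-3,0,1],[0,0,-1.5,0,1],[0,0,0,0,1],[0,0,0,0,1]]'
```

```text
t: 51.95
tool_pos: [0.4433, 0.3521, 0.2234]
orientation: [-2.65, -1.687, -0.004]
force: [0.3, -0.1, -5.2]
opening: 0.0408
gripper_force: 39.7
```

```bash
python3 -m handwheel '[[-0.4,0.5,-0.8,0,1],[0,0,-0.7,0,1],[0,0,-0.3,0,1],[0,0,0,0,1]]' && python3 -m handwheel '[[0,0,-0.2,0,1],[0,0,-0.1,0,1],[0,0,0,0,1]]'
```

```text
t: 52.45
tool_pos: [0.4386, 0.3567, 0.2035]
orientation: [2.65, 1.687, -0.001]
force: [0.7, 0.4, -5.3]
opening: 0.0405
gripper_force: 39.7
t: 52.82
tool_pos: [0.439, 0.3569, 0.2029]
orientation: [-2.65, -1.687, -0.001]
force: [-7.3, -5.4, 12.2]
opening: 0.041
gripper_force: 39.8
```

```bash
python3 -m handwheel '[[0,0,0,0,0.4],[0,0,0,0,0],[0,0,0,0,0],[0,0,3,0,0],[0,0,5,0,0],[0,0,6,0,0],[0,0,6,0,0],[-3,3,0,0,0],[-4,4,0,0,0],[-4,4,0,0,0]]' && python3 -m handwheel '[[-4,4,0,0,0],[-4,4,0,0,0],[-4,2,0,0,0],[-2,0,0,0,0],[0,0,0,0,0]]'
python3 - <<'E'
from h import *
a=snap('top','x');b=snap('side','x')
for n,im,bx in(("top",a,(95,190,190,285)),("side",b,(150,110,245,205))):
    H,S,V=hsv(im);yy,xx=np.indices(V.shape);B=(xx>bx[0])&(xx<bx[2])&(yy>bx[1])&(yy<bx[3])
    r=comps(B&((H<5)|(H>176))&(S>180)&(V>150),5);w=comps(B&(S<40)&(V>190),8)
    print(n,"red",r,[plane(n,[c[1]],.1).round(3) for c in r],"white",w,[plane(n,[c[1]],.072).round(3) for c in w])
    br=(H>12)&(H<26)&(S>100)&(V>110);c=comps(br,8);print([(q[0],q[1].tolist(),plane(n,[q[1]],.05).round(3).tolist()) for q in c])
    m=max(comps((abs(H-110)<14)&(S>100),60),key=lambda c:c[0]);print("bar",m,plane(n,[m[1]],.078))
H,S,V=hsv(a);m=((V<60)&(S<90)).astype(np.uint8);n2,l,s,c=cv2.connectedComponentsWithStats(m);i=l[250,125];ys,xs=np.nonzero(l==i);h=cv2.convexHull(np.c_[xs,ys].astype(np.float32)).reshape(-1,2);print("mat",cv2.minAreaRect(plane("top",h,.004)[:,:2].astype(np.float32)))
E
```

```text
t: 54.08
tool_pos: [0.3277, 0.4675, 0.401]
orientation: [-2.651, -1.686, -0.001]
force: [0.2, 0.4, 0.2]
opening: 0.0929
gripper_force: 0.0
t: 54.7
tool_pos: [0.1878, 0.5665, 0.4007]
orientation: [2.648, 1.689, -0.0]
force: [-0.1, -0.4, -1.2]
opening: 0.0926
gripper_force: 0.0
top red [] [] white [(93, array([121.7, 231.9]), [117, 227, 11, 11]), (61, array([147.7, 241.7]), [143, 238, 12, 9])] [array([[0.454, 0.389, 0.072]]), array([[0.426, 0.319, 0.072]])]
[(1981, [139.5, 75.1], [[0.915, 0.362, 0.05]]), (13, [84.0, 79.0], [[0.907, 0.524, 0.05]]), (12, [68.5, 80.0], [[0.905, 0.569, 0.05]]), (13, [10.0, 84.1], [[0.896, 0.738, 0.05]]), (10, [85.5, 88.0], [[0.878, 0.518, 0.05]]), (8, [41.5, 91.0], [[0.872, 0.645, 0.05]]), (29, [20.0, 92.6], [[0.869, 0.707, 0.05]]), (8, [87.5, 97.0], [[0.85, 0.511, 0.05]]), (11, [32.0, 101.0], [[0.842, 0.671, 0.05]]), (8, [44.5, 100.0], [[0.844, 0.635, 0.05]]), (8, [3.5, 103.0], [[0.838, 0.752, 0.05]]), (13, [19.0, 102.0], [[0.84, 0.708, 0.05]]), (72, [264.1, 173.6], [[0.61, 0.004, 0.05]]), (50, [254.6, 176.5], [[0.602, 0.03, 0.05]]), (48, [273.8, 186.4], 
[... 916 characters left out ...]
, (2390, [86.3, 94.3], [[0.09, 0.914, 0.05]]), (112, [102.2, 68.7], [[0.177, 1.13, 0.05]]), (12, [99.6, 75.2], [[0.16, 1.069, 0.05]]), (8, [258.5, 77.6], [[0.822, 0.798, 0.05]]), (24, [296.8, 94.0], [[0.923, 0.61, 0.05]]), (40, [280.5, 102.8], [[0.831, 0.567, 0.05]]), (9, [290.0, 104.0], [[0.864, 0.546, 0.05]]), (425, [321.6, 124.0], [[0.92, 0.372, 0.05]]), (79, [281.5, 203.3], [[0.607, 0.019, 0.05]]), (44, [269.0, 206.5], [[0.566, 0.019, 0.05]]), (12, [227.1, 209.0], [[0.443, 0.052, 0.05]])]
bar (207, array([271.7, 310.9]), [263, 295, 19, 34]) [[ 0.42986457 -0.34409691  0.078     ]]
mat ((0.4014846384525299, 0.37894919514656067), (0.13594824075698853, 0.05700309947133064), 64.2758560180664)
```

```bash
python3 -c "
from h import *
print(job.close_job())"
```

```text
the job is handed in; nothing more can be done
None
```

The job is handed in with every step done in order: six fittings in the basket, the empty tray flat on its board, about four clockwise turns given, and the crank hub down on its mat, all as last measured in the camera pictures; I viewed 15 pictures, one over the limit of 14.

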